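# Cull the rocking hot plate

### The job

Three square steel hot plates lie on the flat marble slab, and one of them has warped. Find it by pressing down on corners: rock the warped plate by pressing its raised corner down onto the slab and keeping it there a moment, then push that plate, without picking it up, over the far edge of the slab so that it ends up lying in the long steel pan behind. Leave the two flat plates lying where they are on the slab, and do not disturb the timer and the scraper.

Things in the scene. Friction and masses are not known exactly. Their poses are not given: they have to be found in the camera images.
- slab: white marble checking slab on a narrower black foot, fixed, 170 (its x) x 520 (its y) x 36 mm high; origin: centre of its foot on the table, so its flat top is 36 mm above the origin; x points to the far side, away from the robot, where the pan stands
- pan: long shallow stainless pan, open on top, fixed, 197 (x) x 530 (y) mm over its rim, 18 mm high, walls and floor 3 mm; it stands on the table behind the slab, parallel to it, its near rim tucked under the overhanging far edge of the slab, so that what passes that edge drops straight into it; origin: centre of its underside
- plate_1: one of three look-alike dark steel hot plates, 100 mm square, 12 mm corner radius, 6 mm thick, about 0.45 kg, loose on the slab, turned any way; origin: centre of its underside, x and y parallel to its sides, z up. Its corners lie near (+-46, +-46) mm in its own frame. Which of the three is warped is not told
- plate_2: one of three look-alike dark steel hot plates, 100 mm square, 12 mm corner radius, 6 mm thick, about 0.45 kg, loose on the slab, turned any way; origin: centre of its underside, x and y parallel to its sides, z up. Of the three, two are flat; one (not told which) has one corner (not told which) about 8 mm off the slab, bent up along a diagonal near its centre
- plate_3: one of three look-alike dark steel hot plates, 100 mm square, 12 mm corner radius, 6 mm thick, about 0.45 kg, loose on the slab, turned any way; origin: centre of its underside, x and y parallel to its sides, z up. The warped one lies level if left alone; 1 N on its raised corner tips it 0.14 rad till that corner meets the slab; let go, it falls back. A flat one does not stir
- timer: round kitchen timer, 68 mm across, 36 mm high, a loose bystander; origin: centre of its underside
- scraper: bench scraper lying flat, 89 x 124 x 18 mm, a loose bystander; origin: centre of its underside
There are look-alikes about, which are no part of the job. What is shaped like the plate_1 but orange or red is not meant. Leave any brown look-alike of the plate_3 alone.

How it is judged (in metres and radians):
On the way:
1. the warped plate, on the slab, is rocked: held pressed at its raised corner, tipped by more than 0.09 rad, with at least 1.5 N (contact force between the fingers and plate_2 above 1.5 N and angle between plate_2's own z axis and vertical above 0.09 rad and x of plate_2 in the frame of slab below 0.05 m and z of plate_2 in the frame of slab above 0.031 m), for 0.15 s.
At the end, for the whole second after the job is handed in: The warped plate lies inside the pan (centre within its walls and less than 20 mm above the pan's underside, tilted less than 0.2 rad, at rest); both flat plates lie level on the slab within 30 mm of where they started, at rest (x of plate_2 in the frame of pan between -0.09 and 0.09 m and y of plate_2 in the frame of pan between -0.26 and 0.26 m and z of plate_2 in the frame of pan below 0.02 m and angle between plate_2's own z axis and vertical below 0.2 rad and linear speed of each of plate_2, plate_1, plate_3 below 0.02 m/s and distance of each of plate_1, plate_3 from where it was at the start of the episode below 0.03 m and z of each of plate_1, plate_3 in the frame of slab above 0.031 m and angle between each of plate_1, plate_3's own z axis and vertical below 0.05 rad); the robot touches nothing.
It fails at once if the warped plate is lifted more than 30 mm off the slab (z of plate_2 in the frame of slab above 0.066 m).
It fails at once if a flat plate is pushed off the slab (z of any of plate_1, plate_3 in the frame of slab below 0.031 m).
It fails at once if the timer or the scraper is moved by more than 20 mm (distance of any of timer, scraper from where it was at the start of the episode above 0.02 m).
It also fails if it takes over 51 s, if anything falls off the work surface, if the arm or the gripper's body presses on something with over 40 N, if the wrist force passes 120 N, or if a joint passes its speed limit or range.

### The arm

A 6-joint arm with a two-finger parallel gripper is mounted at the origin on a cart in front of the work surface, level with it; the furniture and walls round the work are solid. World frame = base frame: x ahead of the robot, y to its left, z up, the work surface at z = 0. Lengths are in m, angles in degrees, forces in N, time in s.
With the tool pointing down it reaches from about 0.375 to 0.9 m from the base axis. Payload 3.1 kg.
Tool frame: the origin (TCP) lies on the centre line of the jaws, within the pads' length; the fingertips stand 22 mm ahead of it and the grasp point (between the pads) lies 3 mm ahead of it; y points along the fingers, z is the direction in which the jaws open and shut, and the axes are right-handed (so a half turn about y gives the same grasp; the last joint's range is limited). The gripper opens to 87 mm and grips with 3 to 60 N. Pads are 19 mm wide; open, the fingers measure 117 mm over their backs; the gripper's body (75 mm by 190 mm) begins 51 mm behind the grasp point.
Start: joints at [-78.123, 30.224, 82.088, -0, 67.689, -10.227], TCP at [0.235, -0.579, 0.245] pointing down, gripper open.
Joint ranges: [-176.69, 176.69], [-43.24, 126.21], [12.49, 139.97], [-82, 262], [0, 151.66], [-163.58, 163.58]. Speed limits (degrees/s): [159.86, 159.86, 180, 180, 180, 180].

### API

Orientations are given as a 3x3 rotation matrix whose columns are the frame's x, y, z axes.
In Python, from rig import bot gives the robot as it stands.
- The arm moves only by the tool jog_arm, never from a script. Its argument "motion" is one flat list of numbers, 6 for each row, row after row: the shift along the tool's x, y, z in mm, then the turn, a rotation vector about the tool's x, y, z in degrees. A call has 1 to 20 rows; each row is the pose to reach, as a shift and turn from the pose commanded when the call began, along the tool's axes at that moment; what a row does not reach only later rows make up. A row lasts 1/8 s, in which the tool goes at most 62.5 mm and 10.7 degrees, less where a joint would pass 70% of its speed; a pose out of reach is approached as far as the arm can. A call with a gripper value outside its range is refused whole. "gripper" is the opening, from 0 (shut) to 1 (fully open), set as the call begins (left out, the last holds). The fingers move at their own pace and stop on an object; the grip force is fixed at half the most. Time passes only in rows, so rows that repeat a pose let the fingers close. It gives the time, the measured TCP pose, the force and the opening at its end, in the units of the state.
- bot.read_state(): the state, without advancing time (a new reading comes with each control period).
- bot.capture(name): name is "scene" or "top" or "wrist"; returns (picture, depth): 384x512x3 uint8, red, green, blue; 384x512 float32, m along the optical axis (not along the pixel's ray), 0 where there is no reading.
- bot.get_calibration(name): a dict with "mtx" (3x3 intrinsics, pixels), "pose" (4x4, takes a point from camera to world coordinates); the wrist camera has in their place "hand_eye" (4x4, takes a point from camera to tool coordinates, whose origin is the TCP and whose axes are the tool frame's). Camera axes: x right, y up, looking along -z (the intrinsics and any distortion apply to the point x, -y, -z); pixel columns grow to the right and rows downward; lengths in m; the calibration is good to about 2 mm. A picture is of the moment at which its call begins: read the wrist's pose just before it. get_calibration takes no time and is no camera call.
- bot.hand_in(): hands the job in, once; it reports no verdict.
The state is a dict: "time_s": time; "joint_positions": joint angles; "qvel": joint speeds; "tau": joint torques, N m; "position": TCP position; "tcp_rot": TCP orientation; "force": force on the tool from outside, world axes, zero at the start; "moment": the same for the moment, N m; "opening": opening from 0.0 (shut) to 1.0 (fully open).
Only numpy, scipy, OpenCV 4.12 (cv2) and the standard library are available. Lean on these libraries where they do the work, as an engineer would, in place of code of your own. Each camera call takes 0.05 s, during which the arm holds its last target.

## Working session

There is one attempt and no reset: what is moved stays moved. The work goes in short steps, Python scripts to look and compute and a tool call to move; the robot and the scene stay as the last step left them, time stands still between calls to the robot, and variables do not carry over. Pictures are saved under pics/ and viewed, and the job is handed in when it is done.

Besides the shell and the picture viewer there is one more tool, called after "Request:" as name(argument=value, ...), one argument or row to a line, values as JSON. jog_arm: Moves the arm, as the interface text tells. Its arguments: {"type":"object","properties":{"motion":{"type":"array","items":{"type":"number"}},"gripper":{"type":"number"}},"required":["motion"]}

```bash
ls; mkdir -p pics
python3 - <<'E'
from rig import bot
import cv2,numpy as np
print(bot.read_state())
for n in("scene","top"):
    p,d=bot.capture(n); np.savez(f"pics/{n}0.npz",p=p,d=d); cv2.imwrite(f"pics/{n}0.png",cv2.resize(p[:,:,::-1],(768,576)))
    print(n,bot.get_calibration(n))
print(bot.get_calibration("wrist"))
E
```

```text
pics
{'time_s': 0.0, 'joint_positions': array([-7.81224331e+01,  3.02788869e+01,  8.21565743e+01,  4.61541651e-04,
        6.76872411e+01, -1.02285849e+01]), 'qvel': array([ 0.01702817, -0.01660422,  0.04306499,  0.01812143,  0.0290862 ,
       -0.07169302]), 'tau': array([ 9.01860421e-04, -4.40040350e+01, -1.76589060e+01,  6.33337093e-02,
        5.82813146e-02, -1.78158416e-04]), 'position': array([ 0.23507681, -0.57837436,  0.24357137]), 'tcp_rot': array([[-9.26489469e-01, -4.33485136e-04,  3.76320444e-01],
       [-3.76320494e-01,  2.09724095e-03, -9.26487176e-01],
       [-3.87616228e-04, -9.99997707e-01, -2.10620100e-03]]), 'force': array([-0.13114773,  0.12748518,  0.60548085]), 'moment': array([-0.00139877, -0.0298202 , -0.00881001]), 'opening': 0.9996832899040892}
scene {'mtx': array([[430.20538637,   0.        , 259.6931153 ],
       [  0.        , 430.20538637, 193.05681735],
       [  0.        ,   0.        ,   1.        ]]), 'pose': array([[-0.68574705,  0.31202526, -0.65756462, -0.54113501],
       [-0.72748297, -0.26554363,  0.63265718,  1.0541283 ],
       [ 0.022792
[... 344 characters left out ...]
      [-0.99644082, -0.08357989,  0.01095905,  0.01234639],
       [-0.00654044,  0.20627317,  0.97847259,  1.45364756],
       [ 0.        ,  0.        ,  0.        ,  1.        ]])}
{'mtx': array([[293.040347  ,   0.        , 255.19323708],
       [  0.        , 293.040347  , 187.50975461],
       [  0.        ,   0.        ,   1.        ]]), 'hand_eye': array([[ 6.41785198e-04, -9.56966914e-01, -2.90196336e-01,
        -7.92009056e-02],
       [-1.34473984e-03,  2.90195308e-01, -9.56966496e-01,
        -1.39843113e-01],
       [ 9.99998890e-01,  1.00440551e-03, -1.10062848e-03,
        -1.00865032e-03],
       [ 0.00000000e+00,  0.00000000e+00,  0.00000000e+00,
         1.00000000e+00]])}
```

View pics/top0.png

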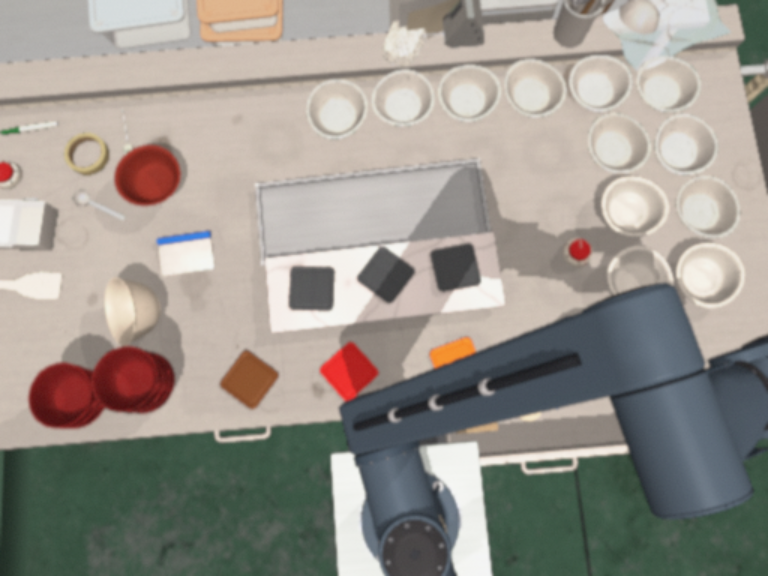

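View pics/scene0.png

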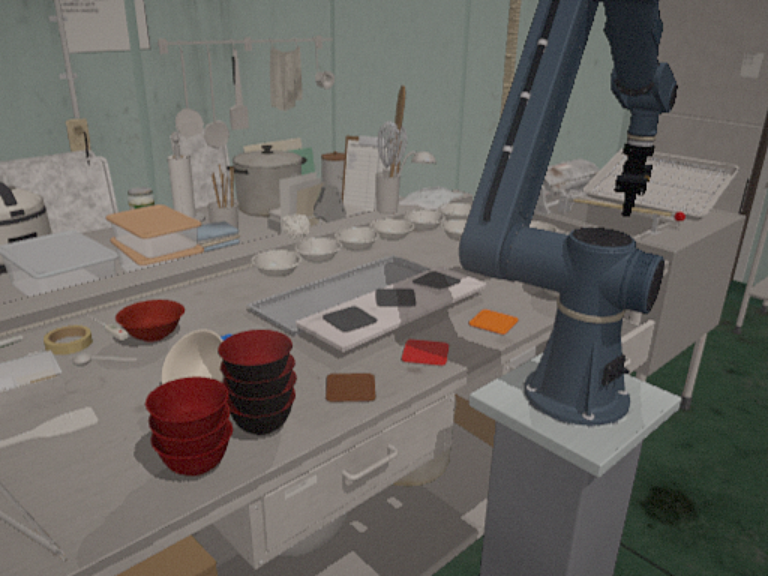

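The three dark plates sit on the slab at (312,288), (386,274) and (455,266) in the 768-px top view. The look-alikes are brown (249,379), red (349,372) and orange (453,353), all off the slab and not wanted. Next I'll measure the dark three.

```bash
cat > h.py <<'E'
import numpy as np,cv2
from rig import bot
def cloud(d,K,T):
    v,u=np.mgrid[:d.shape[0],:d.shape[1]]
    P=np.stack([(u-K[0,2])/K[0,0]*d,-(v-K[1,2])/K[1,1]*d,-d],-1)
    return P@T[:3,:3].T+T[:3,3]
def onplane(uv,K,T,z):
    uv=np.atleast_2d(uv).astype(float)
    r=np.stack([(uv[:,0]-K[0,2])/K[0,0],-(uv[:,1]-K[1,2])/K[1,1],-np.ones(len(uv))],-1)@T[:3,:3].T
    return T[:3,3]+r*((z-T[2,3])/r[:,2])[:,None]
E
python3 - <<'E'
from h import *
for n in("top","scene"):
    f=np.load(f"pics/{n}0.npz");p=f['p'];d=f['d'];c=bot.get_calibration(n);K,T=c['mtx'],c['pose']
    W=cloud(d,K,T)
    m=((p.max(2)<95)&(d>0)&(W[...,2]>.02)&(W[...,2]<.07)&(W[...,0]>.35)&(W[...,0]<.9)&(abs(W[...,1])<.4)).astype(np.uint8)
    m=cv2.morphologyEx(m,cv2.MORPH_OPEN,np.ones((3,3)))
    k,l,s,ce=cv2.connectedComponentsWithStats(m)
    for i in range(1,k):
        if s[i,4]<200: continue
        cs,_=cv2.findContours((l==i).astype(np.uint8),0,1)
        q=onplane(cs[0][:,0],K,T,.042)
        r=cv2.minAreaRect((q[:,:2]*1000).astype(np.float32))
        w=W[l==i]
        A=np.c_[w[:,:2],np.ones(len(w))];co=np.linalg.lstsq(A,w[:,2],rcond=None)[0]
        print(n,ce[i],s[i,4],r,np.median(w,0).round(4),"z",np.percentile(w[:,2],[2,25,50,75,98]).round(4))
        b=cv2.boxPoints(r)/1000
        for x in b:
            c0=b.mean(0);x=c0+(x-c0)*.85
            e=np.linalg.norm(w[:,:2]-x,axis=1)<.015
            print("   corner",x.round(4),e.sum(),np.median(w[e,2]).round(4) if e.any() else 0)
    # white slab
    sl=(p.min(2)>170)&(W[...,2]>.025)&(W[...,2]<.05)&(W[...,0]>.35)&(W[...,0]<.9)&(abs(W[...,1])<.4)
    w=W[sl]; print("slab",cv2.minAreaRect((w[:,:2]*1000).astype(np.float32)),np.median(w,0))
E
```

```text
top [303.04061625 177.75910364] 714 ((527.4680786132812, -147.77110290527344), (91.58229064941406, 93.16920471191406), 6.6527099609375) [ 0.5272 -0.1464  0.0429] z [0.0354 0.0406 0.0429 0.0455 0.0509]
   corner [ 0.4842 -0.113 ] 36 0.0488
   corner [ 0.4934 -0.1916] 29 0.0415
   corner [ 0.5707 -0.1826] 32 0.0414
   corner [ 0.5615 -0.1039] 36 0.0411
top [257.359375   183.30113636] 704 ((522.8429565429688, 7.188568115234375), (90.31434631347656, 93.20553588867188), 48.66685104370117) [0.5219 0.007  0.0419] z [0.0362 0.0399 0.0419 0.0441 0.0487]
   corner [0.4677 0.0045] 36 0.042
   corner [ 0.5272 -0.0478] 34 0.0411
   corner [0.5779 0.0098] 26 0.0409
   corner [0.5184 0.0622] 32 0.0412
top [207.65483871 191.21774194] 620 ((508.4194641113281, 173.98289489746094), (87.95664978027344, 84.84329223632812), 83.23577880859375) [0.509  0.1731 0.0422] z [0.0355 0.0402 0.0422 0.0442 0.0482]
   corner [0.4682 0.1411] 28 0.0431
   corner [0.5398 0.1326] 35 0.0426
   corner [0.5486 0.2069] 32 0.0423
   corner [0.477  0.2154] 32 0.0423
slab ((659.6211547851562, -62.5711669921875), (480.7669982910
[... 560 characters left out ...]
4272461) [0.5212 0.011  0.0394] z [0.0351 0.0385 0.0394 0.0406 0.0428]
   corner [0.4616 0.0091] 13 0.0411
   corner [ 0.5257 -0.0491] 13 0.0393
   corner [0.5809 0.0116] 12 0.0389
   corner [0.5168 0.0699] 12 0.0402
scene [232.29855072 212.35362319] 345 ((502.8351745605469, 180.64730834960938), (99.66921997070312, 99.6130599975586), 82.94580078125) [0.5056 0.1795 0.0399] z [0.0365 0.0389 0.0399 0.0408 0.0429]
   corner [0.4556 0.1438] 10 0.0404
   corner [0.5396 0.1334] 19 0.0393
   corner [0.5501 0.2175] 15 0.0399
   corner [0.466  0.2279] 10 0.04
slab ((513.7910766601562, -19.478744506835938), (160.82809448242188, 435.18145751953125), 1.8842995166778564) [0.49086139 0.04632007 0.03409092]
```

Run:
```python
from h import *
f=np.load("pics/top0.npz");p=f['p'];d=f['d'];c=bot.get_calibration("top");K,T=c['mtx'],c['pose']
W=cloud(d,K,T)
m=((W[...,2]>.028)&(W[...,2]<.06)&(W[...,0]>.38)&(W[...,0]<.62)&(abs(W[...,1])<.31)).astype(np.uint8)
m=cv2.morphologyEx(m,cv2.MORPH_OPEN,np.ones((5,5)))
k,l,s,ce=cv2.connectedComponentsWithStats(m);i=1+np.argmax(s[1:,4])
cs,_=cv2.findContours((l==i).astype(np.uint8),0,1)
r=cv2.minAreaRect((onplane(cs[0][:,0],K,T,.036)[:,:2]*1000).astype(np.float32));print(r,cv2.boxPoints(r))
z=W[...,2].copy(); z[d==0]=0
reg=(W[...,0]>.2)&(W[...,0]<.75)&(W[...,1]<-.25)&(W[...,1]>-.7)&(z>.03)
q=np.argwhere(reg); 
mm=reg.astype(np.uint8);k,l,s,ce=cv2.connectedComponentsWithStats(mm)
for i in range(1,k):
    if s[i,4]>25: w=W[l==i];print(ce[i].round(),s[i,4],w.min(0).round(3),w.max(0).round(3))
x=p[150:240,150:350];cv2.imwrite("pics/topcrop.png",cv2.resize(x[:,:,::-1],(800,360),interpolation=2))
```

```text
((509.64056396484375, 13.657302856445312), (170.76654052734375, 518.933837890625), 1.8805880546569824) [[ 415.78848  270.18253]
 [ 432.8181  -248.47186]
 [ 603.4927  -242.86792]
 [ 586.463    275.78647]]
[416. 111.] 118 [ 0.717 -0.614  0.031] [ 0.749 -0.495  0.051]
[447. 111.] 65 [ 0.699 -0.697  0.031] [ 0.748 -0.639  0.047]
[425. 135.] 531 [ 0.562 -0.644  0.03 ] [ 0.708 -0.493  0.054]
[455. 137.] 129 [ 0.559 -0.7    0.03 ] [ 0.685 -0.659  0.051]
[386. 166.] 153 [ 0.522 -0.455  0.03 ] [ 0.571 -0.407  0.045]
[459. 184.] 210 [ 0.39 -0.7   0.03] [ 0.534 -0.631  0.051]
[468. 235.] 3556 [ 0.2   -0.643  0.03 ] [ 0.542 -0.25   0.836]
```

View pics/topcrop.png

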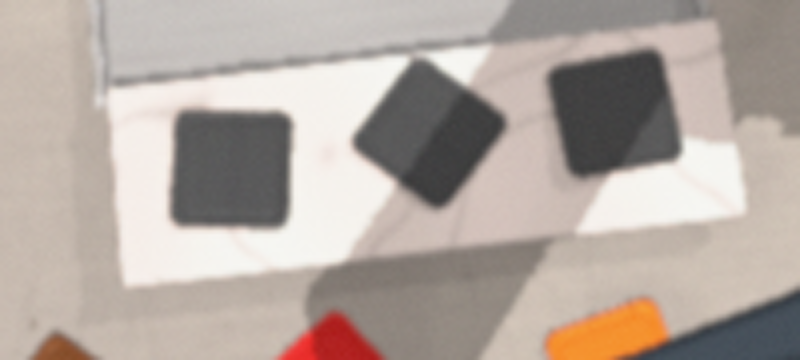

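Measured plate sizes come out at about 90–100 mm, and the slab at 171×519. Both cameras show the right plate's near-left corner about 7 mm high, at roughly (0.477,-0.106). I'll go above it with the fingers shut and check with the wrist camera and a press.

Request:
jog_arm(
  motion=[-40,0,-34,0,1.5,0,-80,0,-68,0,3,0,-122,0,-102,0,4.5,0,-162,10,-136,0,6,0,-202,20,-170,0,8,0,-243,30,-204,0,9.5,0,-284,50,-238,0,11,0,-324,70,-272,0,12.5,0,-365,90,-307,0,14,0,-405,113,-341,0,15.4,0,-405,113,-341,0,15.4,0,-405,113,-341,0,15.4,0],
  gripper=0,
)

```text
time_s: 1.6
position: [0.482, -0.1108, 0.1314]
tcp_rot: [[-0.993, -0.0, 0.118], [-0.118, -0.0, -0.993], [0.0, -1.0, 0.0]]
force: [1.0, -0.3, 0.1]
opening: 0.004
```

```bash
cat > w.py <<'E'
from h import *
import sys
s=bot.read_state();p,d=bot.capture("wrist");c=bot.get_calibration("wrist")
B=np.eye(4);B[:3,:3]=s['tcp_rot'];B[:3,3]=s['position'];T=B@c['hand_eye']
print(s['time_s'],s['position'],s['tcp_rot'].round(4).tolist(),s['force'],s['opening'])
n=sys.argv[1];np.savez(f"pics/{n}.npz",p=p,d=d,T=T,K=c['mtx']);cv2.imwrite(f"pics/{n}.png",cv2.resize(p[:,:,::-1],(768,576)))
E
python3 w.py w1
```

```text
1.6 [ 0.48204968 -0.1108048   0.13143764] [[-0.993, -0.0005, 0.1178], [-0.1178, -0.0002, -0.993], [0.0005, -1.0, 0.0001]] [ 1.03595677 -0.3105666   0.13613351] 0.004139931444270993
```

View pics/w1.png

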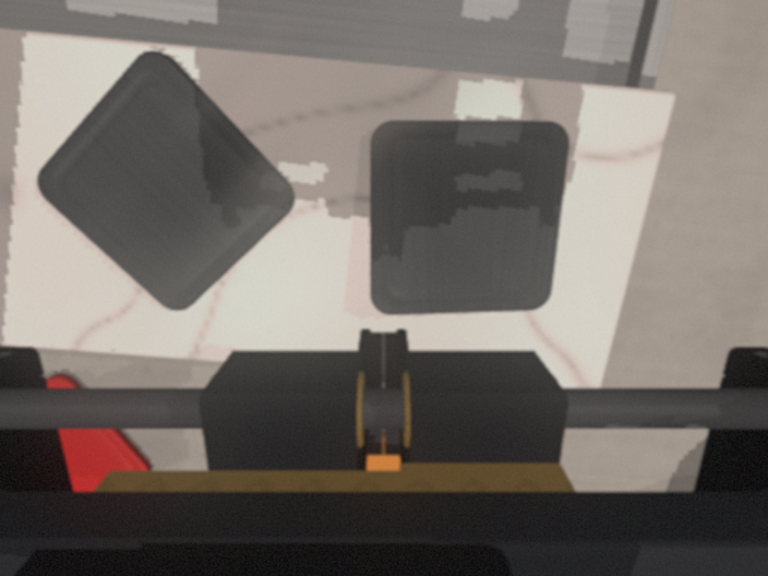

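The wrist view shows the right plate at (372–568, 120–313), with a thicker shadow beside its near-left corner (380,305). The shut fingertips are at (384,335). I'll measure heights across it.

```bash
cat > pl.py <<'E'
from h import *
import sys
f=np.load(f"pics/{sys.argv[1]}.npz");p,d,T,K=f['p'],f['d'],f['T'],f['K']
W=cloud(d,K,T)
m=((p.max(2)<110)&(d>0)&(W[...,2]>.036)&(W[...,2]<.07)&(W[...,0]>.4)).astype(np.uint8)
m[int(sys.argv[2]):]=0
m=cv2.morphologyEx(m,cv2.MORPH_OPEN,np.ones((3,3)))
k,l,s,ce=cv2.connectedComponentsWithStats(m)
for i in range(1,k):
    if s[i,4]<2000: continue
    cs,_=cv2.findContours((l==i).astype(np.uint8),0,1)
    w=W[l==i]
    r=cv2.minAreaRect((onplane(cs[0][:,0],K,T,.042)[:,:2]*1000).astype(np.float32))
    print(ce[i]*1.5,s[i,4],r,np.median(w[:,2]).round(4))
    b=cv2.boxPoints(r)/1000;c0=b.mean(0)
    for x in b:
        y=c0+(x-c0)*.85; e=np.linalg.norm(w[:,:2]-y,axis=1)<.008
        print("  ",x.round(4),e.sum(),np.median(w[e,2]).round(4))
E
python3 pl.py w1 215
```

```text
[164.90460167 181.87631866] 16494 ((527.0144653320312, 6.7306976318359375), (98.14541625976562, 98.8380126953125), 48.69864273071289) 0.0414
   [0.4575 0.0025] 245 0.0412
   [ 0.5318 -0.0628] 278 0.0413
   [0.5965 0.011 ] 359 0.0411
   [0.5223 0.0762] 323 0.0412
[464.27534562 213.72417435] 15624 ((528.236328125, -148.03306579589844), (99.85269165039062, 98.7314682006836), 6.734007835388184) 0.042
   [ 0.4729 -0.1049] 230 0.0486
   [ 0.4844 -0.2029] 211 0.0415
   [ 0.5836 -0.1912] 337 0.0414
   [ 0.572  -0.0932] 336 0.0413
```

Confirmed: the near-left corner reads 48.6 mm at its top, against 41.4 mm everywhere else. Now I'll press it down.

Request:
jog_arm(
  motion=[0,20,0,0,0,0,0,40,0,0,0,0,0,54,0,0,0,0,0,58,0,0,0,0,0,61,0,0,0,0,0,63,0,0,0,0,0,65,0,0,0,0,0,67,0,0,0,0,0,67,0,0,0,0],
)

```text
time_s: 2.78
position: [0.4822, -0.1106, 0.0646]
tcp_rot: [[-0.993, 0.0, 0.117], [-0.117, 0.0, -0.993], [-0.0, -1.0, 0.0]]
force: [-1.4, 0.7, 1.3]
opening: 0.008
```

```bash
python3 w.py w2; python3 pl.py w2 260
```

```text
2.775 [ 0.48219414 -0.11059352  0.06459393] [[-0.9931, 0.0001, 0.1169], [-0.1169, 0.0, -0.9931], [-0.0001, -1.0, 0.0]] [-1.4025257   0.67265245  1.27329401] 0.008176071364431513
[102.86448952 193.83938167] 26426 ((526.99462890625, 6.551918029785156), (98.20745849609375, 98.7440185546875), 48.516265869140625) 0.0414
   [0.4575 0.0025] 423 0.0412
   [ 0.5315 -0.0629] 537 0.0413
   [0.5965 0.0106] 767 0.0412
   [0.5225 0.076 ] 0 nan
[500.52923609 230.37239963] 29467 ((527.9052734375, -148.6038818359375), (100.52823638916016, 105.89643859863281), 6.680167198181152) 0.044
   [ 0.4718 -0.1019] 13 0.0666
   [ 0.4841 -0.207 ] 224 0.0431
   [ 0.584  -0.1953] 482 0.0513
   [ 0.5717 -0.0902] 554 0.0426
  return _methods._mean(a, axis=axis, dtype=dtype,
  ret = ret.dtype.type(ret / rcount)
```

View pics/w2.png

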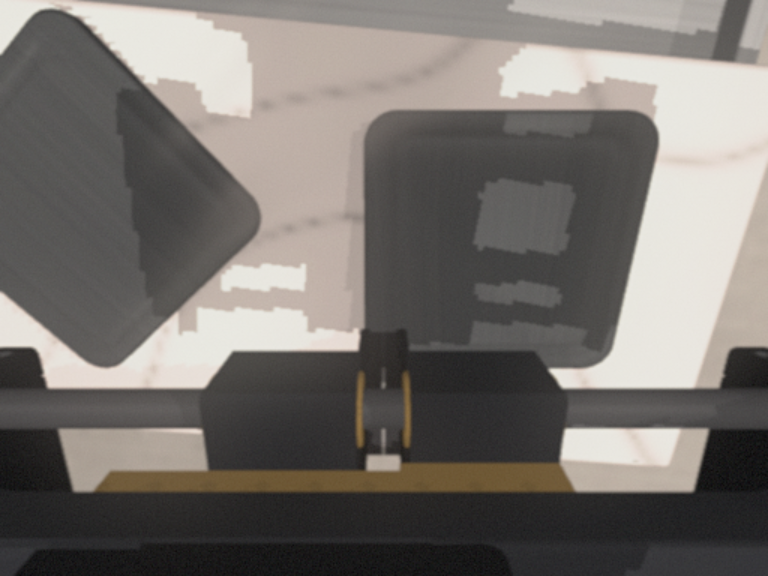

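The plate is rocking: the far-right corner (650,130) has risen about 10 mm. I'll press a little more, for force, and hold.

Request:
jog_arm(
  motion=[0,1,0,0,0,0,0,2,0,0,0,0,0,3,0,0,0,0,0,3,0,0,0,0],
)

```text
time_s: 3.32
position: [0.4822, -0.1106, 0.0642]
tcp_rot: [[-0.993, 0.001, 0.117], [-0.117, -0.001, -0.993], [-0.001, -1.0, 0.001]]
force: [-3.7, 1.7, 25.3]
opening: 0.008
```

```bash
python3 w.py w3; python3 pl.py w3 245 2>/dev/null
```

```text
3.325 [ 0.48218387 -0.11058986  0.06422259] [[-0.9931, 0.0013, 0.1171], [-0.1171, -0.0007, -0.9931], [-0.0012, -1.0, 0.0008]] [-3.70045715  1.71349709 25.33573161] 0.007615867508217177
[102.56406764 194.04613551] 26433 ((527.0571899414062, 6.403221130371094), (98.08312225341797, 98.42863464355469), 48.492557525634766) 0.0414
   [0.4577 0.0023] 435 0.0411
   [ 0.5314 -0.0629] 539 0.0413
   [0.5964 0.0105] 774 0.0411
   [0.5227 0.0757] 0 nan
[500.97019163 230.54405353] 29589 ((529.3956909179688, -148.5601806640625), (97.68214416503906, 106.00045776367188), 6.618595600128174) 0.0441
   [ 0.4748 -0.1015] 136 0.0571
   [ 0.487  -0.2068] 285 0.0434
   [ 0.584  -0.1956] 457 0.0519
   [ 0.5718 -0.0903] 560 0.0427
```

Run:
```python
from h import *
f=np.load("pics/w3.npz");p,d,T,K=f['p'],f['d'],f['T'],f['K'];W=cloud(d,K,T)
for cx,cy in((.555,-.175),):
    e=(np.hypot(W[...,0]-cx,W[...,1]-cy)<.02)&(W[...,2]>.038);w=W[e]
    a=np.linalg.lstsq(np.c_[w[:,:2],np.ones(len(w))],w[:,2],rcond=None)[0];print(a,np.hypot(a[0],a[1]))
```

```text
[ 0.10113648 -0.07902936 -0.02134844] 0.12835196579533156
```

Request:
jog_arm(
  motion=[0,0,0,0,0,0,0,0,0,0,0,0,0,-4,0,0,0,0,0,-8,0,0,0,0,0,-14,0,0,0,0,0,-35,0,0,0,0,38,-35,20,0,0,0,68,-35,38,0,0,0],
  gripper=0,
)

```text
time_s: 4.38
position: [0.4182, -0.1565, 0.0967]
tcp_rot: [[-0.993, -0.0, 0.118], [-0.118, 0.0, -0.993], [0.0, -1.0, -0.0]]
force: [0.3, 0.5, 0.9]
opening: 0.006
```

Tilt was 0.128 rad with 25 N, held for over 0.4 s. Next I'll open the gripper part way, descend behind the near edge, and look.

Request:
jog_arm(
  motion=[0,0,5,0,0,0,0,15,5,0,0,0,0,30,5,0,0,0,0,37.5,5,0,0,0,0,37.5,5,0,0,0,-20,37.5,5,0,0,0],
  gripper=0.6,
)

```text
time_s: 5.12
position: [0.4386, -0.1584, 0.0591]
tcp_rot: [[-0.993, -0.002, 0.116], [-0.116, 0.001, -0.993], [0.002, -1.0, -0.002]]
force: [-0.5, -0.6, -0.0]
opening: 0.563
```

```bash
python3 w.py w4; python3 pl.py w4 230 2>/dev/null
```

```text
5.125 [ 0.43864709 -0.15843116  0.05910167] [[-0.9933, -0.002, 0.1159], [-0.1159, 0.0013, -0.9933], [0.0018, -1.0, -0.0015]] [-0.47659869 -0.61478063 -0.04247117] 0.5627184392803157
[44.38643813 88.58952472] 7322 ((511.701171875, -38.67097473144531), (36.7304801940918, 75.83492279052734), 82.36734771728516) 0.0412
   [ 0.4717 -0.0518] 0 nan
   [ 0.5468 -0.0619] 145 0.0404
   [ 0.5517 -0.0255] 551 0.0412
   [ 0.4766 -0.0154] 248 0.0412
[382.56931935 123.04411231] 33086 ((520.285400390625, -147.8447265625), (81.70775604248047, 100.93537139892578), 6.61525297164917) 0.0421
   [ 0.4739 -0.1024] 471 0.0488
   [ 0.4855 -0.2027] 482 0.0414
   [ 0.5667 -0.1933] 940 0.0413
   [ 0.5551 -0.093 ] 826 0.0417
```

View pics/w4.png

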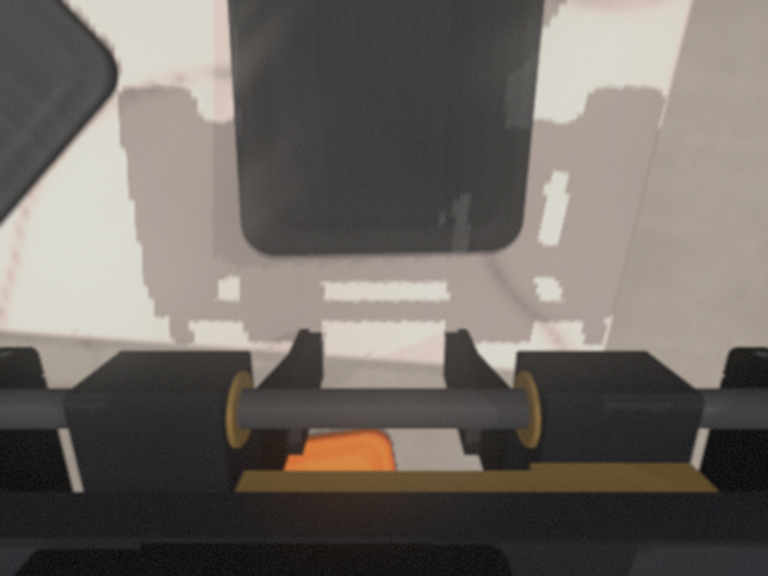

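The plate's near edge (245–520, 250) lies centred in front of the two fingertips (312,335) and (455,335). The middle plate is clear to the left. I'll start the push.

Request:
jog_arm(
  motion=[-12,-0.5,0,0,0,0,-22,-0.5,0,0,0,0,-28,-0.5,0,0,0,0,-34,-0.5,0,0,0,0,-40,-0.5,0,0,0,0,-46,-0.5,0,0,0,0,-52,-0.5,0,0,0,0,-58,-0.5,0,0,0,0,-64,-0.5,0,0,0,0,-70,-0.5,0,0,0,0,-70,-0.5,0,0,0,0],
)

```text
time_s: 6.55
position: [0.5105, -0.1512, 0.0597]
tcp_rot: [[-0.993, 0.003, 0.117], [-0.117, -0.001, -0.993], [-0.003, -1.0, 0.001]]
force: [-0.2, -0.0, 1.1]
opening: 0.598
```

```bash
python3 w.py w5; python3 pl.py w5 230 2>/dev/null
```

```text
6.55 [ 0.51048262 -0.15116542  0.05966588] [[-0.9932, 0.0027, 0.1168], [-0.1168, -0.0011, -0.9932], [-0.0025, -1.0, 0.0014]] [-0.23957809 -0.02853346  1.10399286] 0.597854491702904
[379.67235249 188.42533649] 35439 ((567.80859375, -142.44625854492188), (104.33431243896484, 100.53974151611328), 6.48223876953125) 0.0419
   [ 0.5103 -0.0984] 305 0.0488
   [ 0.5217 -0.1983] 318 0.0416
   [ 0.6253 -0.1865] 797 0.0414
   [ 0.614  -0.0866] 703 0.0414
[ 56.68927964 262.53794668] 8815 ((535.1788330078125, -33.07539367675781), (53.408355712890625, 79.72223663330078), 82.65081024169922) 0.0413
   [ 0.4922 -0.0545] 0 nan
   [ 0.5713 -0.0647] 0 nan
   [ 0.5781 -0.0117] 443 0.041
   [ 0.4991 -0.0015] 412 0.0414
```

View pics/w5.png

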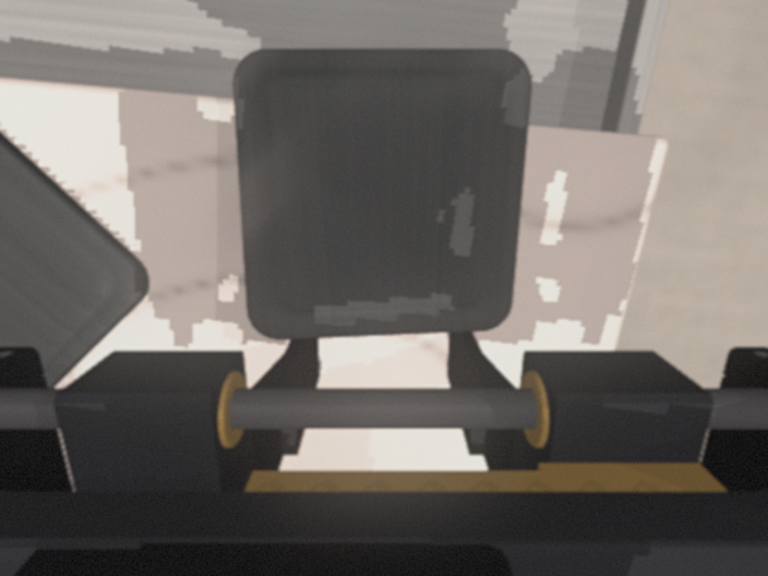

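The plate has moved straight, with its leading edge now over the pan (the slab edge runs from (0,80) to (660,135)). I'll continue.

Request:
jog_arm(
  motion=[-6,0,0,0,0,0,-12,0,0,0,0,0,-18,0,0,0,0,0,-24,0,0,0,0,0,-30,0,0,0,0,0,-36,0,0,0,0,0,-42,0,0,0,0,0,-48,0,0,0,0,0,-54,0,0,0,0,0,-60,0,0,0,0,0,-66,0,0,0,0,0,-72,0,0,0,0,0,-78,0,0,0,0,0,-84,0,0,0,0,0,-88,0,0,0,0,0,-88,0,0,0,0,0],
)

```text
time_s: 8.6
position: [0.5974, -0.1408, 0.0599]
tcp_rot: [[-0.993, 0.002, 0.117], [-0.117, -0.001, -0.993], [-0.002, -1.0, 0.001]]
force: [0.7, 0.1, 0.1]
opening: 0.6
```

```bash
python3 w.py w6
python3 - <<'E'
from rig import bot
import cv2
p,d=bot.capture("scene");cv2.imwrite("pics/s6.png",cv2.resize(p[130:260,130:350,::-1],(800,472)))
E
```

```text
8.6 [ 0.59739251 -0.1407651   0.05989529] [[-0.9931, 0.0018, 0.1169], [-0.1169, -0.0006, -0.9931], [-0.0017, -1.0, 0.0009]] [0.71165679 0.05699227 0.0710079 ] 0.5999806245934384
```

View pics/w6.png

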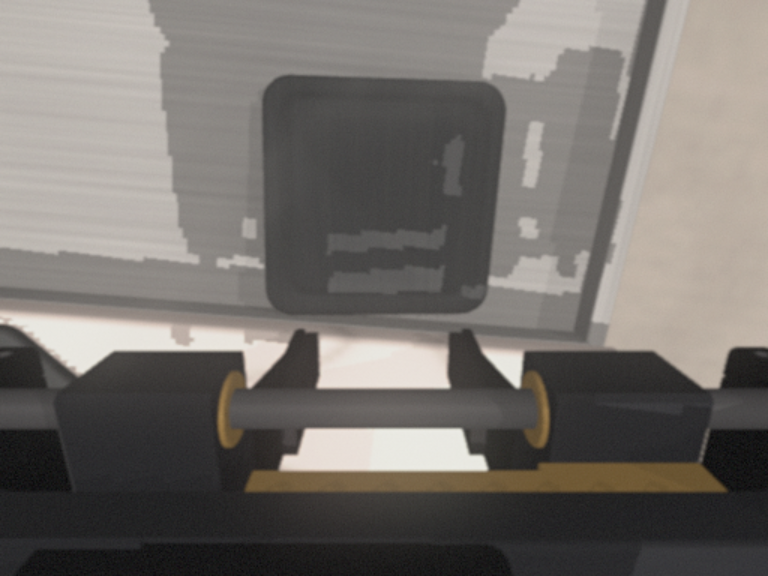

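View pics/s6.png

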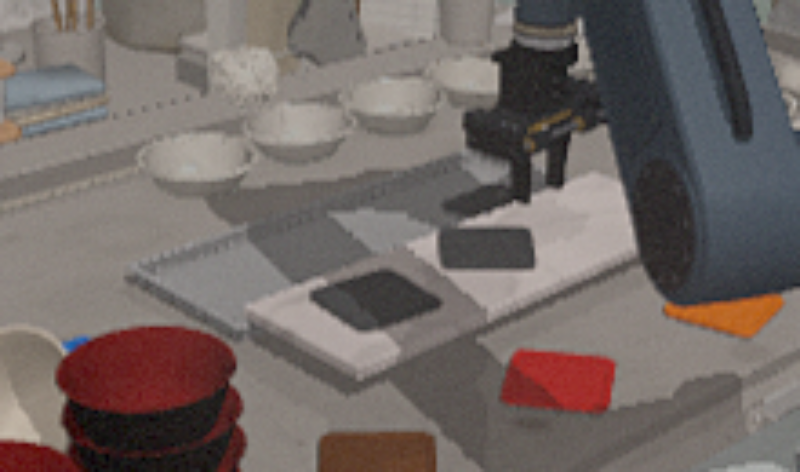

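It has dropped flat into the pan and lies at (265–505, 75–312) in the wrist view. I'll raise the arm and verify.

Request:
jog_arm(
  motion=[0,-20,0,0,0,0,0,-50,0,0,0,0,10,-90,0,0,0,0,20,-130,0,0,0,0,20,-140,0,0,0,0,20,-140,0,0,0,0,20,-140,0,0,0,0,20,-140,0,0,0,0],
)

```text
time_s: 9.7
position: [0.5759, -0.1425, 0.1979]
tcp_rot: [[-0.993, -0.003, 0.117], [-0.117, 0.001, -0.993], [0.003, -1.0, -0.002]]
force: [0.1, -0.1, -0.6]
opening: 0.599
```

```bash
python3 w.py w7; sed 's/>.036)/>.004)/' pl.py > pl2.py; python3 pl2.py w7 230 2>/dev/null
python3 - <<'E'
from h import *
f=np.load("pics/w7.npz");W=cloud(f['d'],f['K'],f['T']);p=f['p']
e=(p.max(2)<110)&(W[...,2]<.03)&(W[...,2]>0)&(W[...,0]>.6)&(W[...,0]<.75)
w=W[e];a=np.linalg.lstsq(np.c_[w[:,:2],np.ones(len(w))],w[:,2],rcond=None)[0];print(np.median(w,0),np.hypot(*a[:2]))
E
```

```text
9.7 [ 0.57590737 -0.14251355  0.19785072] [[-0.9931, -0.0028, 0.1169], [-0.1169, 0.0013, -0.9931], [0.0027, -1.0, -0.0017]] [ 0.09937308 -0.1334659  -0.55687481] 0.5986644975650359
[382.51019158 145.19909779] 8978 ((652.0087890625, -132.87008666992188), (92.2024917602539, 90.16133880615234), 4.813541412353516) 0.009
   [ 0.6023 -0.0918] 174 0.015
   [ 0.6099 -0.1817] 164 0.0084
   [ 0.7017 -0.1739] 203 0.0083
   [ 0.6942 -0.0841] 206 0.0081
[167.34141959 293.18957772] 6678 ((527.9246215820312, 6.5966796875), (97.97899627685547, 99.65486145019531), 48.729888916015625) 0.0413
   [0.4582 0.0026] 0 nan
   [ 0.5331 -0.0631] 133 0.0412
   [0.5977 0.0106] 160 0.041
   [0.5228 0.0763] 152 0.0409
[ 0.67846452 -0.08226377  0.00311356] 0.041403399748561796
```

View pics/w7.png

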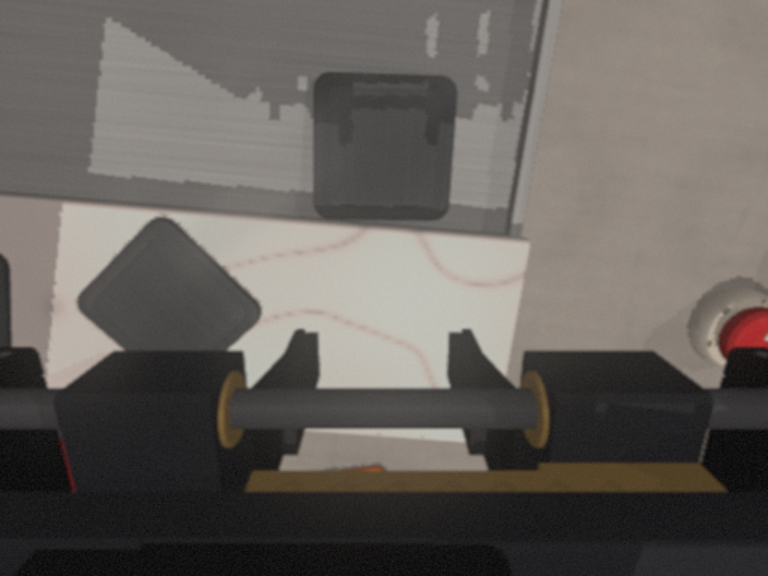

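Plate tops read 8–9 mm (15 mm at the warped corner), so it lies flat on the pan floor. The middle plate is within 1–2 mm of where it was. The timer (round, red knob) is undisturbed.

Run:
```python
from rig import bot
print(bot.hand_in())
```

```text
the job is handed in; nothing more can be done
None
```

The warped plate is lying flat in the pan, and I handed the job in at about 9.7 s; the hand-in reports no verdict.

- **Finding it:** Depth from all three cameras showed the right-hand plate (y about -0.147 m) with its near-left corner about 7 mm higher than its other corners. All corners of the other two plates were level, so I pressed only this one corner.
- **Rocking it:** I pressed that corner down with shut fingers and the plate tipped. While I held it, the wrist force read 25 N and the tilt measured about 0.13 rad.
- **Pushing it off:** I pushed the plate with half-open fingers straight over the far edge. It dropped into the pan.

**Last checks:**
- The plate's top is 8–9 mm above the table, and 15 mm at the warped corner. Its centre is about 50 mm past the slab edge, and it looked at rest.
- The middle plate was level and within about 1–2 mm of where it started.
- The left plate looked unmoved in the scene view taken just after the drop, but I did not measure it again.
- In the last wrist view the timer looked undisturbed. I never moved near the scraper and did not re-measure it.
- The gripper was clear of everything.
- One plane fit over the plate in the pan picked up pan pixels instead of the plate, so I ignored it. The corner heights show it lying flat.

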